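Dress the press's sprung stripper plate and put the stone away

ROBOT

A 6-joint arm with a two-finger parallel gripper is mounted at the origin on the work surface. World frame = base frame: x ahead of the robot, y to its left, z up, the work surface at z = 0. Lengths are in m, angles in rad, forces in N, time in s.
With the tool pointing down it reaches from about 0.3 to 0.875 m from the base axis. Payload 6.4 kg.
Tool frame: the origin (TCP) lies midway between the tips of the shut fingers; the grasp point (between the pads) lies 19 mm behind it; z points along the fingers, y is the line along which they close (so a half turn about z gives the same grasp; the last joint's range is limited). The gripper opens to 85 mm and grips with 20 to 120 N. Pads are 22 mm wide; open, the fingers measure 114 mm over their backs; the gripper's body (76 mm by 85 mm) begins 54 mm behind the grasp point. The pads swing forward as they close: fully open they stand 13 mm farther back than shut.
Start: joints at [-1.531, 0.181, 1.607, -0, 1.354, -0.206], TCP at [0.14, -0.558, 0.231] pointing down, gripper open.
Joint ranges: [-2.99, 2.99], [-0.89, 2.07], [0.3, 2.58], [-1.14, 4.28], [0, 2.63], [-3.12, 3.12]. Speed limits (rad/s): [2.57, 2.57, 3.01, 3.14, 3.14, 3.14].

INTERFACE

Orientations are given as a unit quaternion [w, x, y, z].
In Python, from bench import ctrl, vision, workorder gives the robot as it stands. The module is installed in compiled form; this text tells all that it offers.
- The arm moves only by the tool servo_tool, never from a script. Its argument "steps" is a list of rows, each an object of numbers: "dx", "dy", "dz": the shift along the world's x, y, z as a fraction of full scale; "wx", "wy", "wz": the turn, a rotation vector about the world's x, y, z as a fraction of full scale. A call has exactly 5 rows; each row is the pose to reach, as a shift and turn from the pose commanded when the call began, turning the shorter way round; what a row does not reach only later rows make up. Full scale, the value 1, is 100 mm for a shift and pi rad for a turn. A row lasts 1/12 s, in which the tool goes at most 41.7 mm and 7.16 degrees, less where a joint would pass 70% of its speed; a pose out of reach is approached as far as the arm can. A call with a number of a shift or a turn outside -1 to 1 is refused whole. A call with a gripper value outside its range is refused whole. "jaw" is the opening, from 0 (shut) to 1 (fully open), set as the call begins (left out, the last holds). The fingers move at their own pace and stop on an object; the grip force is fixed at half the most. Time passes only in rows, so rows that repeat a pose let the fingers close, or fill a call up. It gives the time, the measured TCP pose, the force, the opening and the grip force at its end, in the units of the state.
- ctrl.get_obs(): the state, without advancing time (a new reading comes with each control period).
- vision.camera(name): name is "scene" or "side" or "wrist"; returns a dict with "frame" (420x560x3 uint8, red, green, blue), "vfov" (degrees; the focal length in pixels is half the picture's height over the tangent of half this angle, whatever the lens; pixels are square), "cx", "cy" (the principal point, pixels), "camera_from_world" (4x4, takes a point from world to camera coordinates). Camera axes: x right, y up, looking along -z (the intrinsics and any distortion apply to the point x, -y, -z); pixel columns grow to the right and rows downward; lengths in m; the calibration is good to about 2 mm. The wrist camera is an equidistant fisheye: a pixel r from the principal point sees the ray r / f radians off the axis. A picture is of the moment at which its call begins. There is no depth.
- workorder.hand_in(): hands the job in; it is judged then, once.
The state is a dict: "time_s": time; "q": joint angles; "dq": joint speeds; "joint_efforts": joint torques, N m; "eef_pos": TCP position; "eef_rot": TCP orientation; "wrist_force": force on the tool from outside, world axes, zero at the start; "torque": the same for the moment, N m; "opening": opening from 0.0 (shut) to 1.0 (fully open); "grasp_force": force on a finger pad.
Only numpy, scipy, OpenCV 4.12 (cv2) and the standard library are available. Lean on these libraries where they do the work, as an engineer would, in place of code of your own. Each camera call takes 0.05 s, during which the arm holds its last target. There are 200 camera calls.

TASK

Take the honing stone by its wooden rib and dress the sprung steel plate on the sloping rest: lay the sole flat on the plate and stroke the full length in one unbroken pass, from the end marked by the round stud to the end marked by the square block, pressing all the while so that the plate visibly gives on its springs but never goes down to its stop. Lift off only at the end, set the stone sole down (not dropped) in the open steel case, let go and then shut the lid. Leave the dies and small parts on the bench as they are.

Things in the scene. Friction and masses are not known exactly. Their poses are not given: they have to be found in the camera images.
- stone: honing stone, loose, about 0.2 kg: grey sole 70 x 40 x 14 mm (x, y, z) with an upright wooden rib 60 mm long (along x), 16 mm thick (along y) and 36 mm tall on top of it, 50 mm high overall. Origin at the centre of the sole's underside, z up out of the rib. Taken across the rib.
- stone_sole (a point): centre of the underside of the stone's sole (the stone's origin), axes as the stone's
- rest: dark cast iron sloping rest fixed to the bench, foot 140 x 200 mm (x, y), carrying the sprung plate. The slope faces its own -x side, away from the robot. Along the plate's upper edge, on the robot's side, runs a level ledge 34 mm deep, 200 mm long, 80 mm above the bench, on which the two end marks stand. Origin at the centre of the foot, on the bench.
- plate_top (a point): centre of the working face of the bright steel plate on the rest, 64 mm up the slope (x) by 180 mm long (y, level); z is the face's normal, leaning 30 degrees from vertical towards the rest's -x. It lies 75 mm above the bench when the plate is up, and moves with the plate.
- plate (a joint): how far the plate is pressed down on its springs along its normal, m: 0 up, 0.014 on its stop; about 2 N moves it off 0, then 1.2 N per mm, about 16 N at 0.012. Only springs push back.
- stud: round steel stud 26 mm in diameter, 30 mm tall, with a rounded top, fixed on the ledge beside one end of the plate (about 80 mm along y from its centre); marks the end to start from. Origin at the centre of its foot, on the ledge.
- block: square steel block 26 x 26 mm, 14 mm tall, fixed on the ledge beside the other end of the plate; marks the end to finish at. Origin at the centre of its underside, on the ledge. Stud and block may change ends.
- case: open sheet steel case fixed to the bench, 130 x 170 mm (x, y), 68 mm high, walls and floor 5 mm thick; its lid is hinged on the +x side. Origin at the centre of its underside, on the bench.
- case_in (a point): centre of the case's inner floor, 5 mm above the bench, axes as the case's
- case_lid (a joint): lid angle, rad: 0 shut, 1.75 standing fully open against its stop, leaning 10 degrees back; below about 1.5 it falls shut by itself
- case_lid_handle (a point): tip of the black knob on the lid's outer face, 35 mm out from the lid, 30 mm from the lid's free edge (the lid is 130 mm from hinge to free edge, 170 mm wide, 6 mm thick). With the lid open it points to the case's +x side, about 170 mm above the bench.
- case_lid_hinge (a point): middle of the lid's hinge line (along the case's y), on the case's +x rim, 68 mm above the bench
- die_a: bystander: steel crimp die 50 x 30 x 28 mm with a shallow notch, origin at the centre of its underside
- die_b: bystander: steel crimp die 50 x 30 x 36 mm with a deep notch, origin at the centre of its underside
- housing: bystander: red plastic terminal housing 42 x 24 x 21 mm, origin at the centre of its underside
- spacer: bystander: white nylon spacer ring 30 mm across, 18 mm high, origin at the centre of its underside
- ferrule: bystander: brass ferrule sleeve 20 mm across, 28 mm high, standing, origin at the centre of its underside
- driver: bystander: screwdriver about 190 mm long lying on the bench, along its x
Things that resemble listed ones, but are neither listed nor needed, are in the scene too. Leave any green or orange look-alike of the stone alone.

How it is judged:
On the way, in this order (a step that is already met when the one before it is completed fails the run):
1. the stone lies flat on the plate at the stud's end and presses it down on its springs (contact force between stone and rest above 1 N and value of joint plate above 0.0015 m and angle between the z axis of stone and the z axis of plate_top, either way round below 0.17 rad and x of stone_sole in the frame of plate_top between -0.025 and 0.025 m and z of stone_sole in the frame of plate_top between -0.005 and 0.006 m and (y of stone_sole in the frame of plate_top above 0.04 m or y of stone_sole in the frame of plate_top below -0.04 m) and horizontal distance between stone_sole and stud below 0.105 m), for 0.05 s.
2. the stone, flat and pressing, passes the middle of the plate (contact force between stone and rest above 1 N and value of joint plate above 0.0015 m and angle between the z axis of stone and the z axis of plate_top, either way round below 0.17 rad and x of stone_sole in the frame of plate_top between -0.025 and 0.025 m and z of stone_sole in the frame of plate_top between -0.005 and 0.006 m and y of stone_sole in the frame of plate_top between -0.015 and 0.015 m).
3. the stone, flat and pressing, arrives at the block's end (contact force between stone and rest above 1 N and value of joint plate above 0.0015 m and angle between the z axis of stone and the z axis of plate_top, either way round below 0.17 rad and x of stone_sole in the frame of plate_top between -0.025 and 0.025 m and z of stone_sole in the frame of plate_top between -0.005 and 0.006 m and (y of stone_sole in the frame of plate_top above 0.04 m or y of stone_sole in the frame of plate_top below -0.04 m) and horizontal distance between stone_sole and block below 0.105 m), for 0.05 s.
4. the stone stands sole down in the open case and is let go (x of stone_sole in the frame of case_in between -0.06 and 0.06 m and y of stone_sole in the frame of case_in between -0.08 and 0.08 m and z of stone_sole in the frame of case_in between -0.006 and 0.006 m and angle between stone's own z axis and vertical below 0.2 rad and contact force between the fingers and stone below 0.05 N and value of joint case_lid above 1.2 rad), for 0.2 s.
At the end, for the whole second after the job is handed in: the stone rests in the case, sole down on its floor (within 6 mm of height and 0.2 rad of upright), let go and at rest; the lid is shut (below 0.05 rad); the plate is back up (under 1 mm down); each of the dies, housing, spacer, ferrule and screwdriver is within 25 mm of where it was (x of stone_sole in the frame of case_in between -0.06 and 0.06 m and y of stone_sole in the frame of case_in between -0.08 and 0.08 m and z of stone_sole in the frame of case_in between -0.006 and 0.006 m and angle between stone's own z axis and vertical below 0.2 rad and contact force between the fingers and stone below 0.05 N and value of joint case_lid below 0.05 rad and linear speed of stone below 0.02 m/s and value of joint plate below 0.001 m and distance of each of die_a, die_b, housing, spacer, ferrule, driver from where it was at the start of the episode below 0.025 m); the robot touches nothing.
It fails at once if the plate is driven down to its stop (more than 13 mm) (value of joint plate above 0.013 m).
It fails at once if the stone loses pressure or leaves the plate in the middle of the pass (its centre within 30 mm of the plate's centre along it and within 6 mm above the face, with the plate less than 0.7 mm down) (y of stone_sole in the frame of plate_top between -0.03 and 0.03 m and x of stone_sole in the frame of plate_top between -0.04 and 0.04 m and z of stone_sole in the frame of plate_top between -0.01 and 0.006 m and value of joint plate below 0.0007 m).
It fails at once if the stone is dropped into the case (faster than 0.6 m/s near its floor) (x of stone_sole in the frame of case_in between -0.07 and 0.07 m and y of stone_sole in the frame of case_in between -0.09 and 0.09 m and z of stone_sole in the frame of case_in below 0.03 m and linear speed of stone above 0.6 m/s).
It fails at once if a die, the housing, the spacer, the ferrule or the screwdriver is moved by more than 25 mm (distance of any of die_a, die_b, housing, spacer, ferrule, driver from where it was at the start of the episode above 0.025 m).
It also fails if it takes over 64 s, if anything falls off the work surface, if the arm or the gripper's body presses on something with over 40 N, if the wrist force passes 120 N, or if a joint passes its speed limit or range.

## Working session

There is one attempt and no reset: what is moved stays moved. The work goes in short steps, Python scripts to look and compute and a tool call to move; the robot and the scene stay as the last step left them, time stands still between calls to the robot, and variables do not carry over. Pictures are saved under pics/ and viewed, at most 13 in all, crops included, and the job is handed in when it is done.

Besides the shell and the picture viewer there is one more tool, called after "Call:" as name(argument=value, ...), one argument or row to a line, values as JSON. servo_tool: Moves the arm, as the interface text tells. Its arguments: {"type":"object","properties":{"steps":{"type":"array","items":{"type":"object","properties":{"dx":{"type":"number"},"dy":{"type":"number"},"dz":{"type":"number"},"wx":{"type":"number"},"wy":{"type":"number"},"wz":{"type":"number"}}}},"jaw":{"type":"number"}},"required":["steps"]}

```bash
mkdir -p pics; cat > h.py <<'E'
import numpy as np, cv2
from bench import ctrl, vision, workorder
def grab(n,save=None):
    c=vision.camera(n); f=np.ascontiguousarray(c["frame"][:,:,::-1])
    if save: cv2.imwrite("pics/"+save,f)
    c["bgr"]=f; c["T"]=np.array(c["camera_from_world"]); c["f"]=f.shape[0]/2/np.tan(np.radians(c["vfov"])/2); c["n"]=n
    return c
def ray(c,u,v):
    x=(u-c["cx"]);y=(v-c["cy"])
    if c["n"]=="wrist":
        r=np.hypot(x,y);t=r/c["f"];d=np.array([np.sin(t)*x/max(r,1e-9),-np.sin(t)*y/max(r,1e-9),-np.cos(t)])
    else: d=np.array([x/c["f"],-y/c["f"],-1])
    R=c["T"][:3,:3]; o=-R.T@c["T"][:3,3]; d=R.T@d
    return o,d/np.linalg.norm(d)
def onz(c,u,v,z):
    o,d=ray(c,u,v); return o+d*(z-o[2])/d[2]
def proj(c,p):
    q=c["T"][:3,:3]@np.array(p)+c["T"][:3,3]
    x,y,z=q[0],-q[1],-q[2]
    if c["n"]=="wrist":
        r=np.hypot(x,y);t=np.arctan2(r,z);return c["cx"]+c["f"]*t*x/r,c["cy"]+c["f"]*t*y/r
    return c["cx"]+c["f"]*x/z,c["cy"]+c["f"]*y/z
E
python3 - <<'E'
from h import *
ims=[]
for n in ["scene","side","wrist"]:
    c=grab(n,n+"0.png"); o,d=ray(c,c["cx"],c["cy"]); print(n,c["vfov"],c["cx"],c["cy"],o.round(3),d.round(3))
o=ctrl.get_obs();print(o)
E
```

```text
scene 51.281875768117054 277.48466717259095 207.21474420726565 [0.898 0.337 0.972] [-0.348 -0.374 -0.86 ]
side 57.55924315334886 275.95075715927226 207.32453751998435 [ 0.403 -0.692  0.665] [ 0.163  0.728 -0.666]
wrist 65.70646984690485 273.9203851048011 210.41008648766427 [ 0.203 -0.542  0.374] [-0.251 -0.062 -0.966]
{'time_s': 0.15, 'q': array([-1.53129189e+00,  1.81388432e-01,  1.60777374e+00, -3.07404402e-05,
        1.35384697e+00, -2.06317246e-01]), 'dq': array([ 0.00241091, -0.00180846, -0.00145839,  0.00090832,  0.00117104,
        0.00068784]), 'joint_efforts': array([ 1.09610279e-03, -4.45259535e+01, -3.51695287e+01, -3.15608040e-04,
        5.77334926e-03, -1.19161257e-05]), 'eef_pos': array([ 0.13990836, -0.55726655,  0.23058319]), 'eef_rot': array([-7.07033207e-04,  9.92455311e-01,  1.22604868e-01,  4.40482986e-05]), 'wrist_force': array([-0.08280656,  0.3553159 , -0.79673692]), 'torque': array([ 0.0001519 ,  0.00531517, -0.00761296]), 'grasp_force': 0.0, 'opening': 0.9962209181050271}
```

View pics/scene0.png

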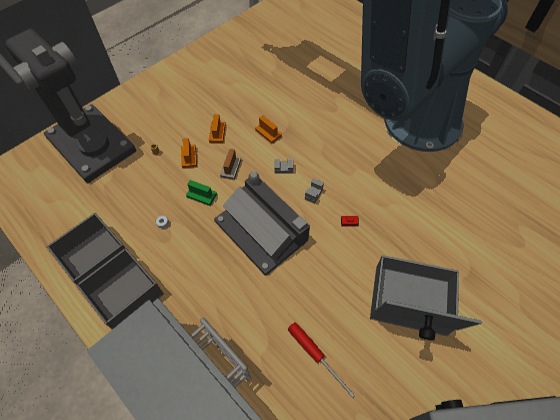

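View pics/side0.png

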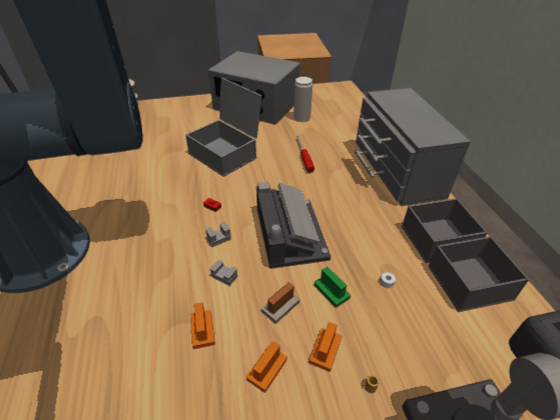

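The pictures show the stone with its brown rib at scene (230,163) and side (281,300). The rest is at scene (262,222) and side (290,225), and the case is at scene (420,290) and side (222,145). Next I'll zoom in to pick corners.

```bash
cat > z.py <<'E'
from h import *
s=cv2.imread("pics/scene0.png");d=cv2.imread("pics/side0.png")
def t(im,u,v,lab):
    k=cv2.resize(im[v:v+100,u:u+133],(400,300),interpolation=cv2.INTER_CUBIC)
    for a in range(0,133,20):
        cv2.putText(k,str(u+a),(a*3,8),0,.3,(0,255,255));cv2.line(k,(a*3,10),(a*3,14),(0,255,255))
    for a in range(20,100,20): cv2.putText(k,str(v+a),(0,a*3+3),0,.3,(0,255,255))
    return k
cv2.imwrite("pics/z1.png",np.vstack([np.hstack([t(s,195,172,0),t(s,355,250,0)]),np.hstack([t(d,225,175,0),t(d,175,75,0)])]))
for n,im,(u0,v0,u1,v1) in [("scene",s,(215,140,247,185)),("side",d,(255,278,305,325))]:
    c=grab(n); w=im[v0:v1,u0:u1]; hsv=cv2.cvtColor(w,cv2.COLOR_BGR2HSV)
    # rib: reddish brown darker than bench; sole: low saturation
    rib=((hsv[...,0]<12)&(hsv[...,1]>90)).astype(np.uint8); sole=((hsv[...,1]<70)).astype(np.uint8)
    for nm,m in [("rib",rib),("sole",sole)]:
        cs,_=cv2.findContours(m,cv2.RETR_EXTERNAL,cv2.CHAIN_APPROX_NONE); k=max(cs,key=cv2.contourArea)
        r=cv2.minAreaRect(k); b=cv2.boxPoints(r)+[u0,v0]
        print(n,nm,cv2.contourArea(k),b.round(1).tolist())
E
python3 z.py
```

```text
scene rib 0.0 [[230.0, 172.0], [230.0, 172.0], [229.0, 173.0], [229.0, 173.0]]
scene sole 138.5 [[219.2, 175.4], [226.8, 152.6], [241.2, 157.4], [233.6, 180.2]]
side rib 7.0 [[272.7, 307.9], [275.2, 300.4], [278.2, 301.4], [275.7, 308.9]]
side sole 288.0 [[260.4, 309.2], [286.6, 285.4], [300.2, 300.4], [274.0, 324.2]]
```

```bash
sleep 0; ls pics
```

```text
scene0.png
side0.png
wrist0.png
z1.png
```

View pics/z1.png

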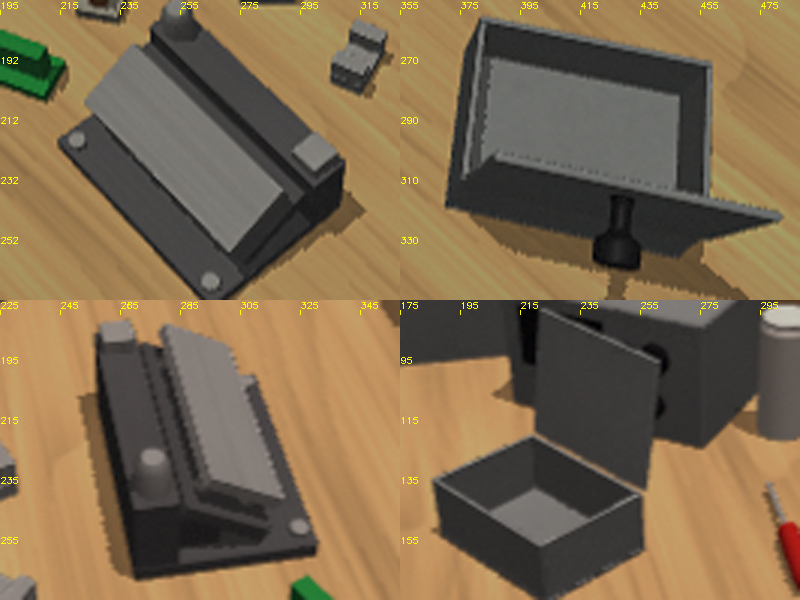

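```bash
python3 -c "
import cv2,numpy as np
s=cv2.imread('pics/scene0.png');d=cv2.imread('pics/side0.png')
cv2.imwrite('pics/z2.png',np.hstack([cv2.resize(s[140:190,210:260],(400,400),interpolation=2),cv2.resize(d[275:325,257:307],(400,400),interpolation=2)]))"
```

```text
(no output)
```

View pics/z2.png

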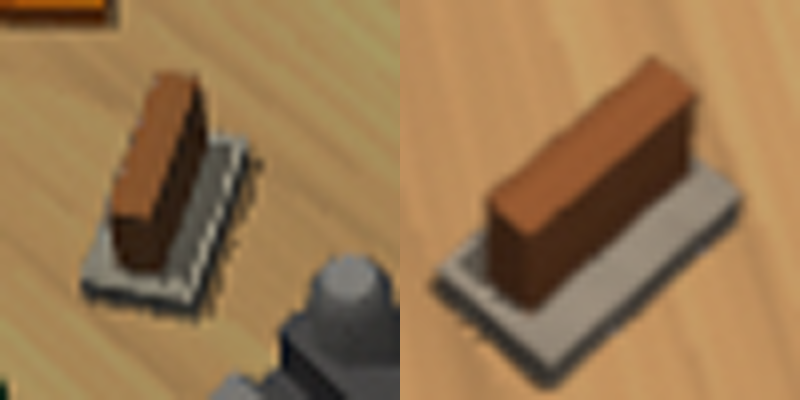

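The zooms give the corners I need. The stud is at the scene's upper-left end of the ledge and the block is at the lower-right end. The stone's rib and sole corners are visible in both views, and so are the case rim and knob.

```bash
cat > m.py <<'E'
from h import *
S=grab("scene");D=grab("side")
def z1(x,y,u0,v0): return u0+(x+.5)/3-.5, v0+(y+.5)/3-.5
def z2(x,y,u0,v0): return u0+(x+.5)/8-.5, v0+(y+.5)/8-.5
def tri(a,b):
    o1,d1=ray(S,*a);o2,d2=ray(D,*b)
    M=np.stack([d1,-d2],1);t=np.linalg.lstsq(M,o2-o1,rcond=None)[0]
    p,q=o1+d1*t[0],o2+d2*t[1]; return (p+q)/2,np.linalg.norm(p-q)
def pr(n,p): print(n,np.round(p,4))
print("rib top z=.05")
sc=[(160,72),(198,78),(153,216),(112,208)]; sd=[(90,200),(133,233),(293,95),(253,57)]
A=np.array([onz(S,*z2(x,y,210,140),.05) for x,y in sc]);B=np.array([onz(D,*z2(x,y,257,275),.05) for x,y in sd])
for X in(A,B): pr("corners",X[:,:2].tolist());pr("mean",X.mean(0))
print("sole top z .014")
pr("S",[onz(S,*z2(x,y,210,140),.014)[:2].tolist() for x,y in [(82,282),(190,300),(248,143)]])
pr("D",[onz(D,*z2(x,y,257,275),.014)[:2].tolist() for x,y in [(35,270),(148,365),(342,190)]])
print("plate UL(stud,upper) etc")
a=[(135,46),(85,103),(290,195),(232,250)]; b=[(213,188),(283,197),(165,25),(235,45)]
P=[]
for i,j in zip(a,b):
    p,e=tri(z1(*i,195,172),z1(*j,225,175));P.append(p);pr("pl",[*p,e])
P=np.array(P);pr("centre",P.mean(0));pr("len",[np.linalg.norm(P[0]-P[2]),np.linalg.norm(P[0]-P[1]),np.linalg.norm(P[2]-P[3])])
for nm,X in(("S",[onz(S,*z1(*i,195,172),h) for i,h in zip(a,[.091,.059]*2)]),("D",[onz(D,*z1(*i,225,175),h) for i,h in zip(b,[.091,.059]*2)])):
    X=np.array(X);pr(nm+" corners",X);pr(nm+" mean",X.mean(0)); ax=(X[2]+X[3]-X[0]-X[1]);print("stroke dir deg",np.degrees(np.arctan2(ax[1],ax[0])),np.linalg.norm(ax)/2)
pr("block top S",onz(S,*z1(318,153,195,172),.094)); pr("D",onz(D,*z1(117,32,225,175),.094))
pr("stud top S",onz(S,*z1(181,8,195,172),.11)); pr("D",onz(D,*z1(152,157,225,175),.11))
print("case rim")
R=np.array([onz(D,*z1(x,y,175,75),.068) for x,y in [(35,183),(135,135),(240,197),(143,245)]]);pr("D",R);pr("mean",R.mean(0))
pr("S",[onz(S,*z1(x,y,355,250),.068) for x,y in [(83,20),(310,62)]])
pr("lid tops D tri?",[proj(S,p) for p in R])
p,e=None,None
E
python3 m.py
```

```text
rib top z=.05
corners [[ 0.4908 -0.2843]
 [ 0.4833 -0.2736]
 [ 0.531  -0.241 ]
 [ 0.5384 -0.2528]]
mean [ 0.5109 -0.2629  0.05  ]
corners [[ 0.4813 -0.2739]
 [ 0.4893 -0.2851]
 [ 0.5359 -0.2549]
 [ 0.5291 -0.2417]]
mean [ 0.5089 -0.2639  0.05  ]
sole top z .014
S [[ 0.5513 -0.2596]
 [ 0.5302 -0.2289]
 [ 0.4733 -0.2643]]
D [[ 0.4685 -0.2665]
 [ 0.4899 -0.2983]
 [ 0.5485 -0.2603]]
plate UL(stud,upper) etc
pl [ 0.5651 -0.1561  0.0816  0.0015]
pl [ 0.6204 -0.1552  0.0582  0.002 ]
pl [0.5722 0.0283 0.0845 0.0034]
pl [0.6291 0.0213 0.0594 0.0069]
centre [ 0.5967 -0.0654  0.0709]
len [0.1846 0.0601 0.0625]
S corners [[ 0.5679 -0.1506  0.091 ]
 [ 0.6216 -0.1551  0.059 ]
 [ 0.573   0.0311  0.091 ]
 [ 0.6257  0.0225  0.059 ]]
S mean [ 0.5971 -0.0631  0.075 ]
stroke dir deg 88.53408576808116 0.17973724383024017
D corners [[ 0.5632 -0.1652  0.091 ]
 [ 0.6192 -0.1555  0.059 ]
 [ 0.5718  0.0192  0.091 ]
 [ 0.6322  0.0198  0.059 ]]
D mean [ 0.5966 -0.0704  0.075 ]
stroke dir deg 86.56546060026245 0.18014251961487024
block top S [0.5336 0.0216 0.094 ]
D [0.5314 0.015  0.094 ]
stud top S [ 0.5246 -0.1417  0.11  ]
D [ 0.5245 -0.1451  0.11  ]
case rim
D [[0.3595 0.3285 0.068 ]
 [0.4666 0.4029 0.068 ]
 [0.5526 0.2593 0.068 ]
 [0.4511 0.1975 0.068 ]]
mean [0.4575 0.297  0.068 ]
S [[0.4528 0.2006 0.068 ]
 [0.3597 0.3378 0.068 ]]
lid tops D tri? [[454.4643 267.4557]
 [454.8331 325.1296]
 [373.9573 304.6933]
 [381.7083 254.9569]]
```

Measured positions and angles:

| Item | Position or direction | Angle |
|---|---|---|
| Stone | (0.510, -0.2635) | rib at 33° |
| Plate centre | (0.597, -0.066, 0.075) | slope faces +x; stroke direction about 87.3° (+y) |
| Case centre | about (0.458, 0.298) | yaw about 33° |

The sizes agree with the ones given, so I'll move now.

Call:
servo_tool(
  steps=[
    {"dx": 0.185, "dy": 0.147, "wz": 0.005},
    {"dx": 0.37, "dy": 0.294, "wz": 0.01},
    {"dx": 0.555, "dy": 0.441, "wz": 0.015},
    {"dx": 0.74, "dy": 0.588, "wz": 0.02},
    {"dx": 0.925, "dy": 0.735, "wz": 0.025},
  ],
  jaw=1,
)

```text
$.steps[0]: bad value
```

Call:
servo_tool(
  steps=[
    {"dx": 0.185, "dy": 0.147, "wz": 0.005},
    {"dx": 0.37, "dy": 0.294, "wz": 0.01},
    {"dx": 0.555, "dy": 0.441, "wz": 0.015},
    {"dx": 0.74, "dy": 0.588, "wz": 0.02},
    {"dx": 0.925, "dy": 0.735, "wz": 0.025},
  ],
)

```text
$.steps[0]: bad value
```

Call:
servo_tool(
  steps=[
    {"dx": 0.185, "dy": 0.147, "wz": 0.005},
    {"dx": 0.37, "dy": 0.294, "wz": 0.01},
    {"dx": 0.555, "dy": 0.441, "wz": 0.015},
    {"dx": 0.74, "dy": 0.588, "wz": 0.02},
    {"dx": 0.925, "dy": 0.735, "wz": 0.025},
  ],
)

```text
$.steps[0]: bad value
```

Call:
servo_tool(
  steps=[
    {"dx": 0.185, "dy": 0.147, "dz": -0.1, "wz": 0.006},
    {"dx": 0.37, "dy": 0.294, "dz": -0.2, "wz": 0.012},
    {"dx": 0.555, "dy": 0.441, "dz": -0.4, "wz": 0.018},
    {"dx": 0.74, "dy": 0.588, "dz": -0.6, "wz": 0.025},
    {"dx": 0.925, "dy": 0.735, "dz": -0.8, "wz": 0.032},
  ],
)

```text
$.steps[0]: bad value
```

```bash
python3 - <<'E'
from h import *
from scipy.spatial.transform import Rotation as R
c=grab("wrist","w1.png");o=ctrl.get_obs();print(o["time_s"],o["eef_pos"],o["wrist_force"],o["q"])
q=o["eef_rot"];print(R.from_quat(np.r_[q[1:],q[0]]).as_matrix().round(3))
for p in [(.51,-.2635,.05),(.485,-.28,.05),(.535,-.247,.05)]: print(proj(c,p))
E
```

```text
0.4 [ 0.13994193 -0.55764534  0.23115553] [0.1095694  0.22034784 0.03810653] [-1.53127506e+00  1.80921152e-01  1.60713379e+00 -1.46422651e-06
  1.35380125e+00 -2.06296669e-01]
[[ 0.97   0.243 -0.   ]
 [ 0.243 -0.97   0.   ]
 [ 0.    -0.    -1.   ]]
(np.float64(122.62063231601644), np.float64(-128.65977064448327))
(np.float64(126.02657301783785), np.float64(-116.94863309353389))
(np.float64(119.54705663277355), np.float64(-139.3932726000658))
```

View pics/w1.png

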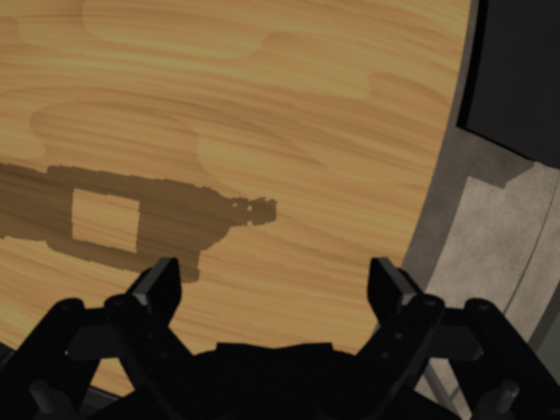

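The moves were refused, so the arm hasn't moved and the picture shows bare bench. I suspect every field is needed, so I'll send all six.

Call:
servo_tool(
  steps=[
    {"dx": 0.185, "dy": 0.147, "dz": 0, "wx": 0, "wy": 0, "wz": 0.005},
    {"dx": 0.37, "dy": 0.294, "dz": 0, "wx": 0, "wy": 0, "wz": 0.01},
    {"dx": 0.555, "dy": 0.441, "dz": 0, "wx": 0, "wy": 0, "wz": 0.015},
    {"dx": 0.74, "dy": 0.588, "dz": 0, "wx": 0, "wy": 0, "wz": 0.02},
    {"dx": 0.925, "dy": 0.735, "dz": 0, "wx": 0, "wy": 0, "wz": 0.025},
  ],
  jaw=1,
)

```text
time_s: 0.82
eef_pos: [0.2331, -0.4835, 0.2313]
eef_rot: [0.0, 0.987, 0.162, 0.0]
wrist_force: [-0.2, 0.5, 0.9]
opening: 1.0
grasp_force: 0.0
```

Call:
servo_tool(
  steps=[
    {"dx": 0.185, "dy": 0.147, "dz": 0, "wx": 0, "wy": 0, "wz": 0.005},
    {"dx": 0.37, "dy": 0.294, "dz": 0, "wx": 0, "wy": 0, "wz": 0.01},
    {"dx": 0.555, "dy": 0.441, "dz": 0, "wx": 0, "wy": 0, "wz": 0.015},
    {"dx": 0.74, "dy": 0.588, "dz": 0, "wx": 0, "wy": 0, "wz": 0.02},
    {"dx": 0.923, "dy": 0.733, "dz": 0, "wx": 0, "wy": 0, "wz": 0.025},
  ],
)

```text
time_s: 1.23
eef_pos: [0.3256, -0.4101, 0.2314]
eef_rot: [0.0, 0.98, 0.2, 0.0]
wrist_force: [1.0, -0.4, 0.6]
opening: 1.004
grasp_force: 0.0
```

Call:
servo_tool(
  steps=[
    {"dx": 0.185, "dy": 0.147, "dz": 0, "wx": 0, "wy": 0, "wz": 0.005},
    {"dx": 0.37, "dy": 0.294, "dz": 0, "wx": 0, "wy": 0, "wz": 0.01},
    {"dx": 0.555, "dy": 0.441, "dz": 0, "wx": 0, "wy": 0, "wz": 0.015},
    {"dx": 0.74, "dy": 0.588, "dz": 0, "wx": 0, "wy": 0, "wz": 0.02},
    {"dx": 0.923, "dy": 0.733, "dz": 0, "wx": 0, "wy": 0, "wz": 0.025},
  ],
)

```text
time_s: 1.65
eef_pos: [0.4179, -0.3368, 0.2314]
eef_rot: [0.0, 0.971, 0.239, 0.0]
wrist_force: [0.1, -0.1, 0.1]
opening: 1.004
grasp_force: 0.0
```

Call:
servo_tool(
  steps=[
    {"dx": 0.185, "dy": 0.147, "dz": 0, "wx": 0, "wy": 0, "wz": 0.006},
    {"dx": 0.37, "dy": 0.294, "dz": -0.2, "wx": 0, "wy": 0, "wz": 0.012},
    {"dx": 0.555, "dy": 0.441, "dz": -0.4, "wx": 0, "wy": 0, "wz": 0.018},
    {"dx": 0.74, "dy": 0.588, "dz": -0.7, "wx": 0, "wy": 0, "wz": 0.024},
    {"dx": 0.923, "dy": 0.733, "dz": -1.0, "wx": 0, "wy": 0, "wz": 0.032},
  ],
)

```text
time_s: 2.07
eef_pos: [0.5108, -0.264, 0.1312]
eef_rot: [0.001, 0.958, 0.287, 0.001]
wrist_force: [-0.3, -0.7, -0.4]
opening: 1.001
grasp_force: 0.0
```

```bash
python3 - <<'E'
from h import *
from scipy.spatial.transform import Rotation as R
c=grab("wrist","w2.png");o=ctrl.get_obs();print(o["time_s"],o["eef_pos"],o["wrist_force"],o["q"])
q=o["eef_rot"];print(R.from_quat(np.r_[q[1:],q[0]]).as_matrix().round(3))
hsv=cv2.cvtColor(c["bgr"],cv2.COLOR_BGR2HSV); print(hsv[int(c["cy"]),int(c["cx"])])
for p in [(.51,-.2635,.05),(.485,-.28,.05),(.535,-.247,.05)]: print(np.round(proj(c,p),1))
E
```

```text
2.1167 [ 0.50974054 -0.25868454  0.12374786] [-3.27687537  2.85284514 -3.13529932] [-0.67847862  0.29667703  1.69862695  0.00248484  1.15420325  0.30527182]
[[ 0.833  0.553 -0.005]
 [ 0.553 -0.833  0.007]
 [-0.    -0.008 -1.   ]]
[ 12 183  96]
[272.5 217.5]
[272.5 255.9]
[272.4 176.3]
```

View pics/w2.png

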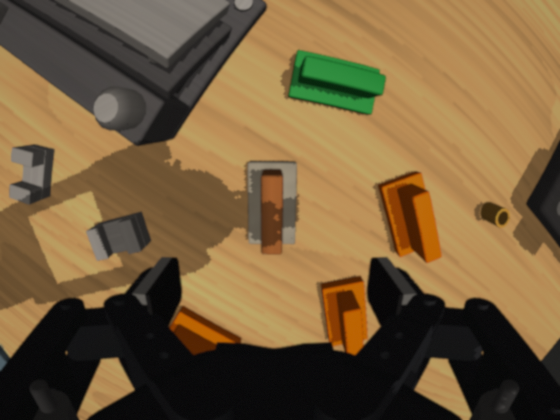

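The wrist view shows the rib centred between the fingers at (272,212) and aligned with them, as predicted. I'll go down and grip.

Call:
servo_tool(
  steps=[
    {"dx": 0, "dy": 0, "dz": -0.1, "wx": 0, "wy": 0, "wz": 0},
    {"dx": 0, "dy": 0, "dz": -0.3, "wx": 0, "wy": 0, "wz": 0},
    {"dx": 0, "dy": 0, "dz": -0.5, "wx": 0, "wy": 0, "wz": 0},
    {"dx": 0, "dy": 0, "dz": -0.7, "wx": 0, "wy": 0, "wz": 0},
    {"dx": 0, "dy": 0, "dz": -0.85, "wx": 0, "wy": 0, "wz": 0},
  ],
)

```text
time_s: 2.53
eef_pos: [0.5089, -0.2653, 0.0458]
eef_rot: [0.0, 0.958, 0.286, 0.0]
wrist_force: [0.1, 0.3, -0.2]
opening: 1.001
grasp_force: 0.0
```

Call:
servo_tool(
  steps=[
    {"dx": 0, "dy": 0, "dz": -0.1, "wx": 0, "wy": 0, "wz": 0},
    {"dx": 0, "dy": 0, "dz": -0.18, "wx": 0, "wy": 0, "wz": 0},
    {"dx": 0, "dy": 0, "dz": -0.24, "wx": 0, "wy": 0, "wz": 0},
    {"dx": 0, "dy": 0, "dz": -0.26, "wx": 0, "wy": 0, "wz": 0},
    {"dx": 0, "dy": 0, "dz": -0.26, "wx": 0, "wy": 0, "wz": 0},
  ],
)

```text
time_s: 2.95
eef_pos: [0.5094, -0.2646, 0.0205]
eef_rot: [0.0, 0.958, 0.287, 0.0]
wrist_force: [0.4, 0.6, 0.7]
opening: 1.002
grasp_force: 0.0
```

Call:
servo_tool(
  steps=[
    {"dx": 0, "dy": 0, "dz": 0, "wx": 0, "wy": 0, "wz": 0},
    {"dx": 0, "dy": 0, "dz": 0, "wx": 0, "wy": 0, "wz": 0},
    {"dx": 0, "dy": 0, "dz": 0, "wx": 0, "wy": 0, "wz": 0},
    {"dx": 0, "dy": 0, "dz": 0, "wx": 0, "wy": 0, "wz": 0},
    {"dx": 0, "dy": 0, "dz": 0, "wx": 0, "wy": 0, "wz": 0},
  ],
  jaw=0,
)

```text
time_s: 3.37
eef_pos: [0.5095, -0.2644, 0.0206]
eef_rot: [0.0, 0.958, 0.287, 0.0]
wrist_force: [0.6, -0.3, 0.3]
opening: 0.3
grasp_force: 0.0
```

Call:
servo_tool(
  steps=[
    {"dx": 0, "dy": 0, "dz": 0, "wx": 0, "wy": 0, "wz": 0},
    {"dx": 0, "dy": 0, "dz": 0, "wx": 0, "wy": 0, "wz": 0},
    {"dx": 0, "dy": 0, "dz": 0, "wx": 0, "wy": 0, "wz": 0},
    {"dx": 0, "dy": 0, "dz": 0, "wx": 0, "wy": 0, "wz": 0},
    {"dx": 0, "dy": 0, "dz": 0, "wx": 0, "wy": 0, "wz": 0},
  ],
)

```text
time_s: 3.78
eef_pos: [0.5096, -0.2645, 0.0206]
eef_rot: [0.0, 0.958, 0.287, 0.0]
wrist_force: [-1.0, -0.0, 4.0]
opening: 0.177
grasp_force: 59.5
```

```bash
cat > t.py <<'E'
from h import *
from scipy.spatial.transform import Rotation as R
C=np.array([.597,-.066,.075]);a=np.radians(87.3);s=np.array([np.cos(a),np.sin(a),0])
n=np.array([.5*np.sin(a),-.5*np.cos(a),np.sqrt(.75)])
Rt=np.stack([s,np.cross(-n,s),-n],1)
def cur():
    o=ctrl.get_obs();q=o["eef_rot"];return o,R.from_quat(np.r_[q[1:],q[0]])
def dev(Rt):
    o,r=cur(); return (R.from_matrix(Rt)*r.inv()).as_rotvec()/np.pi
E
python3 - <<'E'
from t import *
o,r=cur();print(o["eef_pos"])
T=C-.052*s+n*(.0206+.04);print("n",n,"T",T,"d",(T-o["eef_pos"])*10,"rot",dev(Rt))
E
```

```text
[ 0.50962446 -0.26451859  0.02064492]
n [ 0.49944494 -0.02355323  0.8660254 ] T [ 0.62481683 -0.1193696   0.12748114] d [1.15192371 1.45148991 1.0683622 ] rot [0.08562616 0.15041032 0.29266376]
```

Call:
servo_tool(
  steps=[
    {"dx": 0, "dy": 0, "dz": 0.1, "wx": 0, "wy": 0, "wz": 0},
    {"dx": 0, "dy": 0, "dz": 0.3, "wx": 0, "wy": 0, "wz": 0},
    {"dx": 0, "dy": 0, "dz": 0.5, "wx": 0, "wy": 0, "wz": 0},
    {"dx": 0, "dy": 0, "dz": 0.75, "wx": 0, "wy": 0, "wz": 0},
    {"dx": 0, "dy": 0, "dz": 1, "wx": 0, "wy": 0, "wz": 0},
  ],
)

```text
time_s: 4.2
eef_pos: [0.5083, -0.2635, 0.1206]
eef_rot: [-0.001, 0.958, 0.287, -0.001]
wrist_force: [0.4, -0.6, -2.1]
opening: 0.175
grasp_force: 58.7
```

Call:
servo_tool(
  steps=[
    {"dx": 0, "dy": 0, "dz": 0.2, "wx": 0, "wy": 0, "wz": 0},
    {"dx": 0, "dy": 0, "dz": 0.4, "wx": 0, "wy": 0, "wz": 0},
    {"dx": 0, "dy": 0, "dz": 0.5, "wx": 0, "wy": 0, "wz": 0},
    {"dx": 0, "dy": 0, "dz": 0.6, "wx": 0, "wy": 0, "wz": 0},
    {"dx": 0, "dy": 0, "dz": 0.6, "wx": 0, "wy": 0, "wz": 0},
  ],
)

```text
time_s: 4.62
eef_pos: [0.5099, -0.2647, 0.182]
eef_rot: [0.001, 0.958, 0.287, 0.001]
wrist_force: [1.4, 0.3, -3.0]
opening: 0.177
grasp_force: 58.8
```

Call:
servo_tool(
  steps=[
    {"dx": 0.11, "dy": 0.14, "dz": 0, "wx": 0.008, "wy": 0.015, "wz": 0.029},
    {"dx": 0.22, "dy": 0.29, "dz": 0, "wx": 0.017, "wy": 0.03, "wz": 0.058},
    {"dx": 0.34, "dy": 0.43, "dz": 0, "wx": 0.026, "wy": 0.045, "wz": 0.088},
    {"dx": 0.46, "dy": 0.58, "dz": 0, "wx": 0.034, "wy": 0.06, "wz": 0.117},
    {"dx": 0.57, "dy": 0.73, "dz": 0, "wx": 0.043, "wy": 0.075, "wz": 0.146},
  ],
)

```text
time_s: 5.03
eef_pos: [0.5662, -0.1906, 0.1786]
eef_rot: [-0.099, 0.858, 0.495, -0.094]
wrist_force: [0.6, -0.1, -2.5]
opening: 0.176
grasp_force: 59.1
```

Call:
servo_tool(
  steps=[
    {"dx": 0.11, "dy": 0.14, "dz": 0, "wx": 0.008, "wy": 0.015, "wz": 0.029},
    {"dx": 0.22, "dy": 0.29, "dz": 0, "wx": 0.017, "wy": 0.03, "wz": 0.058},
    {"dx": 0.34, "dy": 0.43, "dz": 0, "wx": 0.026, "wy": 0.045, "wz": 0.088},
    {"dx": 0.46, "dy": 0.58, "dz": 0, "wx": 0.034, "wy": 0.06, "wz": 0.117},
    {"dx": 0.58, "dy": 0.73, "dz": 0, "wx": 0.043, "wy": 0.075, "wz": 0.146},
  ],
)

```text
time_s: 5.45
eef_pos: [0.6243, -0.1176, 0.1782]
eef_rot: [-0.19, 0.698, 0.667, -0.179]
wrist_force: [0.2, 0.1, -2.7]
opening: 0.173
grasp_force: 59.2
```

Call:
servo_tool(
  steps=[
    {"dx": 0, "dy": 0, "dz": 0, "wx": 0, "wy": 0, "wz": 0},
    {"dx": 0, "dy": 0, "dz": 0, "wx": 0, "wy": 0, "wz": 0},
    {"dx": 0, "dy": 0, "dz": 0, "wx": 0, "wy": 0, "wz": 0},
    {"dx": 0, "dy": 0, "dz": 0, "wx": 0, "wy": 0, "wz": 0},
    {"dx": 0, "dy": 0, "dz": 0, "wx": 0, "wy": 0, "wz": 0},
  ],
)

```text
time_s: 5.87
eef_pos: [0.6239, -0.1194, 0.1808]
eef_rot: [-0.188, 0.7, 0.665, -0.178]
wrist_force: [-0.3, 0.2, -2.5]
opening: 0.175
grasp_force: 59.4
```

```bash
python3 - <<'E'
from t import *
o,r=cur();print(o["eef_pos"],o["q"],o["wrist_force"])
T=C-.052*s+n*(.0206+.02);print("d",(T-o["eef_pos"])*10,"rot",dev(Rt))
E
```

```text
[ 0.62387666 -0.11940306  0.18076856] [-0.31071904  0.73881038  1.02029889 -0.13487551  1.888225   -0.26829198] [-0.34796701  0.20079055 -2.54770221]
d [-0.09048735  0.00504529 -0.70607929] rot [-9.17500712e-05  2.05039309e-04  1.39719828e-03]
```

Call:
servo_tool(
  steps=[
    {"dx": -0.02, "dy": 0, "dz": -0.14, "wx": 0, "wy": 0, "wz": 0},
    {"dx": -0.04, "dy": 0, "dz": -0.3, "wx": 0, "wy": 0, "wz": 0},
    {"dx": -0.06, "dy": 0, "dz": -0.48, "wx": 0, "wy": 0, "wz": 0},
    {"dx": -0.08, "dy": 0, "dz": -0.6, "wx": 0, "wy": 0, "wz": 0},
    {"dx": -0.09, "dy": 0, "dz": -0.7, "wx": 0, "wy": 0, "wz": 0},
  ],
)

```text
time_s: 6.28
eef_pos: [0.6141, -0.1186, 0.1085]
eef_rot: [-0.189, 0.7, 0.666, -0.179]
wrist_force: [0.4, 0.5, -3.0]
opening: 0.179
grasp_force: 59.5
```

Call:
servo_tool(
  steps=[
    {"dx": 0, "dy": 0, "dz": 0, "wx": 0, "wy": 0, "wz": 0},
    {"dx": 0, "dy": 0, "dz": 0, "wx": 0, "wy": 0, "wz": 0},
    {"dx": 0, "dy": 0, "dz": 0, "wx": 0, "wy": 0, "wz": 0},
    {"dx": 0, "dy": 0, "dz": 0, "wx": 0, "wy": 0, "wz": 0},
    {"dx": 0, "dy": 0, "dz": 0, "wx": 0, "wy": 0, "wz": 0},
  ],
)

```text
time_s: 6.7
eef_pos: [0.6161, -0.1185, 0.1114]
eef_rot: [-0.187, 0.7, 0.666, -0.178]
wrist_force: [0.4, -0.6, -3.4]
opening: 0.177
grasp_force: 59.4
```

```bash
python3 - <<'E'
from t import *
o,r=cur();print(o["eef_pos"],o["wrist_force"])
T=C-.052*s+n*(.0206+.02);print("d",(T-o["eef_pos"])*10,"rot",dev(Rt))
S=grab("scene","s3.png");D=grab("side","d3.png")
def t(im,u,v): return cv2.resize(im[v:v+100,u:u+133],(400,300),interpolation=cv2.INTER_CUBIC)
cv2.imwrite("pics/z3.png",np.hstack([t(S["bgr"],195,152),t(D["bgr"],225,175)]))
E
```

```text
[ 0.61607796 -0.1185313   0.11140714] [ 0.41339763 -0.63539596 -3.3584356 ]
d [-0.01250028 -0.00367232 -0.01246507] rot [-3.40908820e-05  5.93747906e-04  7.25368457e-04]
```

View pics/z3.png

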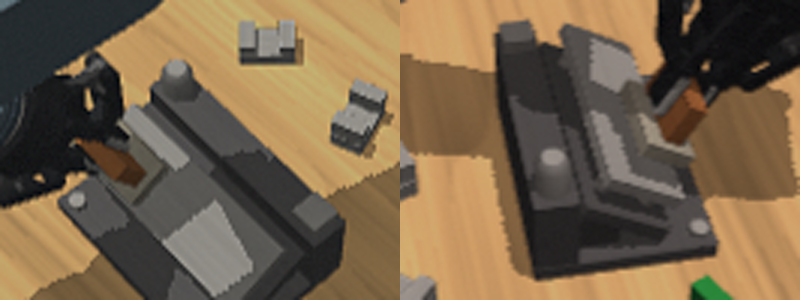

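The stone hovers parallel to the plate at the stud's end, at scene crop (125,165) and side crop (670,130). I'll lower it along the normal while watching the force.

Call:
servo_tool(
  steps=[
    {"dx": -0.015, "dy": 0.001, "dz": -0.026, "wx": 0, "wy": 0, "wz": 0},
    {"dx": -0.035, "dy": 0.002, "dz": -0.06, "wx": 0, "wy": 0, "wz": 0},
    {"dx": -0.055, "dy": 0.003, "dz": -0.095, "wx": 0, "wy": 0, "wz": 0},
    {"dx": -0.075, "dy": 0.004, "dz": -0.13, "wx": 0, "wy": 0, "wz": 0},
    {"dx": -0.075, "dy": 0.004, "dz": -0.13, "wx": 0, "wy": 0, "wz": 0},
  ],
)

```text
time_s: 7.22
eef_pos: [0.6067, -0.1177, 0.096]
eef_rot: [-0.189, 0.699, 0.666, -0.179]
wrist_force: [-0.6, -0.3, -3.2]
opening: 0.176
grasp_force: 59.4
```

Call:
servo_tool(
  steps=[
    {"dx": -0.005, "dy": 0, "dz": -0.009, "wx": 0, "wy": 0, "wz": 0},
    {"dx": -0.01, "dy": 0, "dz": -0.017, "wx": 0, "wy": 0, "wz": 0},
    {"dx": -0.015, "dy": 0.001, "dz": -0.026, "wx": 0, "wy": 0, "wz": 0},
    {"dx": -0.02, "dy": 0.001, "dz": -0.035, "wx": 0, "wy": 0, "wz": 0},
    {"dx": -0.02, "dy": 0.001, "dz": -0.035, "wx": 0, "wy": 0, "wz": 0},
  ],
)

```text
time_s: 7.63
eef_pos: [0.6057, -0.1178, 0.0937]
eef_rot: [-0.188, 0.7, 0.666, -0.178]
wrist_force: [0.1, -0.7, -2.2]
opening: 0.176
grasp_force: 59.4
```

Call:
servo_tool(
  steps=[
    {"dx": -0.005, "dy": 0, "dz": -0.009, "wx": 0, "wy": 0, "wz": 0},
    {"dx": -0.01, "dy": 0, "dz": -0.017, "wx": 0, "wy": 0, "wz": 0},
    {"dx": -0.015, "dy": 0.001, "dz": -0.026, "wx": 0, "wy": 0, "wz": 0},
    {"dx": -0.015, "dy": 0.001, "dz": -0.026, "wx": 0, "wy": 0, "wz": 0},
    {"dx": -0.015, "dy": 0.001, "dz": -0.026, "wx": 0, "wy": 0, "wz": 0},
  ],
)

```text
time_s: 8.05
eef_pos: [0.6047, -0.1177, 0.0917]
eef_rot: [-0.187, 0.7, 0.666, -0.178]
wrist_force: [1.9, 0.5, -0.0]
opening: 0.178
grasp_force: 60.1
```

```bash
python3 - <<'E'
from t import *
o,r=cur();p=o["eef_pos"]-C;print(o["eef_pos"],"s",p@s,"depth",(p@n-.0206)*1e3,"x",p@np.cross(s,n), "F",(o["wrist_force"]-[0,0,-2.9]).round(2),(o["wrist_force"]-[0,0,-2.9])@n)
E
```

```text
[ 0.60471582 -0.1177496   0.09174691] s -0.051328687258954085 depth -1.0242486403346518 x 0.0004123669631438641 F [1.94 0.54 2.85] 3.4296241777321406
```

Call:
servo_tool(
  steps=[
    {"dx": -0.005, "dy": 0, "dz": -0.009, "wx": 0, "wy": 0, "wz": 0},
    {"dx": -0.01, "dy": 0, "dz": -0.017, "wx": 0, "wy": 0, "wz": 0},
    {"dx": -0.015, "dy": 0.001, "dz": -0.026, "wx": 0, "wy": 0, "wz": 0},
    {"dx": -0.02, "dy": 0.001, "dz": -0.035, "wx": 0, "wy": 0, "wz": 0},
    {"dx": -0.02, "dy": 0.001, "dz": -0.035, "wx": 0, "wy": 0, "wz": 0},
  ],
)

```text
time_s: 8.47
eef_pos: [0.6027, -0.1177, 0.0882]
eef_rot: [-0.187, 0.7, 0.666, -0.178]
wrist_force: [4.1, 1.8, 5.7]
opening: 0.177
grasp_force: 60.8
```

Call:
servo_tool(
  steps=[
    {"dx": -0.005, "dy": 0, "dz": -0.009, "wx": 0, "wy": 0, "wz": 0},
    {"dx": -0.005, "dy": 0, "dz": -0.009, "wx": 0, "wy": 0, "wz": 0},
    {"dx": -0.005, "dy": 0, "dz": -0.009, "wx": 0, "wy": 0, "wz": 0},
    {"dx": -0.005, "dy": 0, "dz": -0.009, "wx": 0, "wy": 0, "wz": 0},
    {"dx": -0.005, "dy": 0, "dz": -0.009, "wx": 0, "wy": 0, "wz": 0},
  ],
)

```text
time_s: 8.88
eef_pos: [0.6025, -0.1176, 0.0878]
eef_rot: [-0.187, 0.7, 0.666, -0.178]
wrist_force: [3.6, 0.9, 7.3]
opening: 0.178
grasp_force: 60.9
```

```bash
cat > f.py <<'E'
from t import *
o,r=cur();p=o["eef_pos"]-C;print(o["eef_pos"],"s",p@s,"depth",(p@n-.0206)*1e3,"x",p@np.cross(s,n), "F",(o["wrist_force"]-[0,0,-2.9]).round(2),(o["wrist_force"]-[0,0,-2.9])@n,"rot",dev(Rt),"M",o["torque"])
E
python3 f.py
```

```text
[ 0.60249474 -0.11763546  0.08780784] s -0.05131929722639967 depth -5.547587038633676 x 0.00045587298083551997 F [ 3.64  0.91 10.15] 10.590428687163026 rot [-0.00011169  0.00044375  0.00071892] M [ 0.07811016 -0.03683074 -0.06800761]
```

Call:
servo_tool(
  steps=[
    {"dx": 0.001, "dy": 0.02, "dz": 0, "wx": 0, "wy": 0, "wz": 0},
    {"dx": 0.003, "dy": 0.06, "dz": 0, "wx": 0, "wy": 0, "wz": 0},
    {"dx": 0.005, "dy": 0.1, "dz": 0, "wx": 0, "wy": 0, "wz": 0},
    {"dx": 0.007, "dy": 0.15, "dz": 0, "wx": 0, "wy": 0, "wz": 0},
    {"dx": 0.0095, "dy": 0.2, "dz": 0, "wx": 0, "wy": 0, "wz": 0},
  ],
)

```text
time_s: 9.3
eef_pos: [0.6038, -0.0996, 0.0878]
eef_rot: [-0.186, 0.7, 0.666, -0.178]
wrist_force: [4.6, -4.4, 4.4]
opening: 0.176
grasp_force: 60.9
```

```bash
python3 f.py
```

```text
[ 0.60384593 -0.0996315   0.08783691] s -0.0332716741699076 depth -5.271610325946698 x 0.0008757230268895437 F [ 4.56 -4.41  7.28] 8.68314708912908 rot [0.000886   0.00089835 0.00086927] M [-0.72873967 -0.31201981  0.52593095]
```

Call:
servo_tool(
  steps=[
    {"dx": 0.002, "dy": 0.04, "dz": 0, "wx": 0, "wy": 0, "wz": 0},
    {"dx": 0.004, "dy": 0.08, "dz": 0, "wx": 0, "wy": 0, "wz": 0},
    {"dx": 0.0055, "dy": 0.12, "dz": 0, "wx": 0, "wy": 0, "wz": 0},
    {"dx": 0.0075, "dy": 0.16, "dz": 0, "wx": 0, "wy": 0, "wz": 0},
    {"dx": 0.0095, "dy": 0.2, "dz": 0, "wx": 0, "wy": 0, "wz": 0},
  ],
)

```text
time_s: 9.72
eef_pos: [0.6049, -0.0796, 0.0878]
eef_rot: [-0.186, 0.7, 0.666, -0.178]
wrist_force: [3.9, -5.3, 5.3]
opening: 0.175
grasp_force: 60.8
```

Call:
servo_tool(
  steps=[
    {"dx": 0.002, "dy": 0.04, "dz": 0, "wx": 0, "wy": 0, "wz": 0},
    {"dx": 0.004, "dy": 0.08, "dz": 0, "wx": 0, "wy": 0, "wz": 0},
    {"dx": 0.0055, "dy": 0.12, "dz": 0, "wx": 0, "wy": 0, "wz": 0},
    {"dx": 0.0075, "dy": 0.16, "dz": 0, "wx": 0, "wy": 0, "wz": 0},
    {"dx": 0.0095, "dy": 0.2, "dz": 0, "wx": 0, "wy": 0, "wz": 0},
  ],
)

```text
time_s: 10.13
eef_pos: [0.6058, -0.0596, 0.0878]
eef_rot: [-0.186, 0.7, 0.666, -0.178]
wrist_force: [4.2, -5.8, 5.8]
opening: 0.175
grasp_force: 60.8
```

```bash
python3 f.py
```

```text
[ 0.60578035 -0.05955823  0.08777076] s 0.006848233545501565 depth -5.306619669387799 x 0.0009473847206171006 F [ 4.23 -5.8   8.66] 9.74844792957871 rot [0.00084273 0.00088161 0.00084512] M [-0.79510059 -0.23261143  0.52849106]
```

Call:
servo_tool(
  steps=[
    {"dx": 0.002, "dy": 0.04, "dz": 0, "wx": 0, "wy": 0, "wz": 0},
    {"dx": 0.004, "dy": 0.08, "dz": 0, "wx": 0, "wy": 0, "wz": 0},
    {"dx": 0.0055, "dy": 0.12, "dz": 0, "wx": 0, "wy": 0, "wz": 0},
    {"dx": 0.0075, "dy": 0.16, "dz": 0, "wx": 0, "wy": 0, "wz": 0},
    {"dx": 0.0095, "dy": 0.2, "dz": 0, "wx": 0, "wy": 0, "wz": 0},
  ],
)

```text
time_s: 10.55
eef_pos: [0.6068, -0.0396, 0.0877]
eef_rot: [-0.186, 0.7, 0.666, -0.178]
wrist_force: [4.1, -5.9, 5.7]
opening: 0.175
grasp_force: 60.8
```

Call:
servo_tool(
  steps=[
    {"dx": 0.002, "dy": 0.04, "dz": 0, "wx": 0, "wy": 0, "wz": 0},
    {"dx": 0.004, "dy": 0.08, "dz": 0, "wx": 0, "wy": 0, "wz": 0},
    {"dx": 0.0055, "dy": 0.12, "dz": 0, "wx": 0, "wy": 0, "wz": 0},
    {"dx": 0.0075, "dy": 0.16, "dz": 0, "wx": 0, "wy": 0, "wz": 0},
    {"dx": 0.0095, "dy": 0.2, "dz": 0, "wx": 0, "wy": 0, "wz": 0},
  ],
)

```text
time_s: 10.97
eef_pos: [0.6077, -0.0195, 0.0877]
eef_rot: [-0.186, 0.7, 0.666, -0.178]
wrist_force: [4.3, -5.4, 5.4]
opening: 0.177
grasp_force: 60.8
```

Call:
servo_tool(
  steps=[
    {"dx": 0.0015, "dy": 0.03, "dz": 0, "wx": 0, "wy": 0, "wz": 0},
    {"dx": 0.0025, "dy": 0.05, "dz": 0, "wx": 0, "wy": 0, "wz": 0},
    {"dx": 0.0025, "dy": 0.05, "dz": 0, "wx": 0, "wy": 0, "wz": 0},
    {"dx": 0.0025, "dy": 0.05, "dz": 0, "wx": 0, "wy": 0, "wz": 0},
    {"dx": 0.0025, "dy": 0.05, "dz": 0, "wx": 0, "wy": 0, "wz": 0},
  ],
)

```text
time_s: 11.38
eef_pos: [0.6079, -0.014, 0.0877]
eef_rot: [-0.186, 0.7, 0.666, -0.178]
wrist_force: [4.8, -1.6, 5.0]
opening: 0.174
grasp_force: 60.9
```

```bash
python3 f.py
```

```text
[ 0.60794314 -0.01398789  0.08765082] s 0.05246986327101048 depth -5.403627943416943 x 0.001019249693961704 F [ 4.81 -1.57  7.94] 9.318311869567719 rot [0.00046897 0.00085493 0.00079759] M [-0.53974562 -0.32468254  0.35646263]
```

The pass is finished at s = +0.052 with a steady force of about 9 N. I'll lift off along the normal.

Call:
servo_tool(
  steps=[
    {"dx": 0.05, "dy": -0.002, "dz": 0.087, "wx": 0, "wy": 0, "wz": 0},
    {"dx": 0.15, "dy": -0.007, "dz": 0.26, "wx": 0, "wy": 0, "wz": 0},
    {"dx": 0.25, "dy": -0.012, "dz": 0.43, "wx": 0, "wy": 0, "wz": 0},
    {"dx": 0.3, "dy": -0.014, "dz": 0.65, "wx": 0, "wy": 0, "wz": 0},
    {"dx": 0.3, "dy": -0.014, "dz": 0.9, "wx": 0, "wy": 0, "wz": 0},
  ],
)

```text
time_s: 11.8
eef_pos: [0.6364, -0.014, 0.1754]
eef_rot: [-0.189, 0.699, 0.666, -0.179]
wrist_force: [-0.1, 0.6, -2.6]
opening: 0.172
grasp_force: 59.4
```

Call:
servo_tool(
  steps=[
    {"dx": 0, "dy": 0, "dz": 0.25, "wx": 0, "wy": 0, "wz": 0},
    {"dx": 0, "dy": 0, "dz": 0.5, "wx": 0, "wy": 0, "wz": 0},
    {"dx": 0, "dy": 0, "dz": 0.7, "wx": 0, "wy": 0, "wz": 0},
    {"dx": 0, "dy": 0, "dz": 0.85, "wx": 0, "wy": 0, "wz": 0},
    {"dx": 0, "dy": 0, "dz": 0.9, "wx": 0, "wy": 0, "wz": 0},
  ],
)

```text
time_s: 12.22
eef_pos: [0.6374, -0.0141, 0.2692]
eef_rot: [-0.187, 0.7, 0.666, -0.177]
wrist_force: [1.2, -0.0, -2.4]
opening: 0.177
grasp_force: 59.5
```

```bash
cat >> t.py <<'E'
c=np.radians(123); Rc=np.array([[np.cos(c),np.sin(c),0],[np.sin(c),-np.cos(c),0],[0,0,-1.]])
E
python3 - <<'E'
from t import *
o,r=cur();print(o["eef_pos"],o["wrist_force"]);print((np.array([.452,.295,.2])-o["eef_pos"])*10,dev(Rc))
E
```

```text
[ 0.63741088 -0.01414851  0.26916398] [ 1.19488471 -0.02002952 -2.37048434]
[-1.85410875  3.09148508 -0.69163984] [ 0.04372086 -0.16278768  0.19448419]
```

Call:
servo_tool(
  steps=[
    {"dx": -0.09, "dy": 0.15, "dz": 0, "wx": 0.002, "wy": -0.008, "wz": 0.01},
    {"dx": -0.18, "dy": 0.31, "dz": 0, "wx": 0.004, "wy": -0.016, "wz": 0.019},
    {"dx": -0.28, "dy": 0.46, "dz": 0, "wx": 0.007, "wy": -0.024, "wz": 0.029},
    {"dx": -0.37, "dy": 0.62, "dz": 0, "wx": 0.009, "wy": -0.033, "wz": 0.039},
    {"dx": -0.464, "dy": 0.773, "dz": 0, "wx": 0.011, "wy": -0.041, "wz": 0.0486},
  ],
)

```text
time_s: 12.63
eef_pos: [0.5892, 0.064, 0.265]
eef_rot: [-0.143, 0.653, 0.731, -0.136]
wrist_force: [0.5, -0.3, -2.3]
opening: 0.176
grasp_force: 59.5
```

Call:
servo_tool(
  steps=[
    {"dx": -0.09, "dy": 0.15, "dz": 0, "wx": 0.002, "wy": -0.008, "wz": 0.01},
    {"dx": -0.18, "dy": 0.31, "dz": 0, "wx": 0.004, "wy": -0.016, "wz": 0.019},
    {"dx": -0.28, "dy": 0.46, "dz": 0, "wx": 0.007, "wy": -0.024, "wz": 0.029},
    {"dx": -0.37, "dy": 0.62, "dz": 0, "wx": 0.009, "wy": -0.033, "wz": 0.039},
    {"dx": -0.464, "dy": 0.773, "dz": 0, "wx": 0.011, "wy": -0.041, "wz": 0.0486},
  ],
)

```text
time_s: 13.05
eef_pos: [0.5426, 0.1413, 0.2652]
eef_rot: [-0.096, 0.6, 0.789, -0.091]
wrist_force: [0.6, 0.3, -3.3]
opening: 0.174
grasp_force: 59.5
```

Call:
servo_tool(
  steps=[
    {"dx": -0.09, "dy": 0.15, "dz": 0, "wx": 0.002, "wy": -0.008, "wz": 0.01},
    {"dx": -0.18, "dy": 0.31, "dz": 0, "wx": 0.004, "wy": -0.016, "wz": 0.019},
    {"dx": -0.28, "dy": 0.46, "dz": 0, "wx": 0.007, "wy": -0.024, "wz": 0.029},
    {"dx": -0.37, "dy": 0.62, "dz": 0, "wx": 0.009, "wy": -0.033, "wz": 0.039},
    {"dx": -0.464, "dy": 0.773, "dz": 0, "wx": 0.011, "wy": -0.041, "wz": 0.0486},
  ],
)

```text
time_s: 13.47
eef_pos: [0.4961, 0.2184, 0.2652]
eef_rot: [-0.049, 0.541, 0.838, -0.046]
wrist_force: [0.2, 0.5, -2.5]
opening: 0.176
grasp_force: 59.5
```

Call:
servo_tool(
  steps=[
    {"dx": -0.12, "dy": 0.2, "dz": 0, "wx": 0.003, "wy": -0.01, "wz": 0.012},
    {"dx": -0.24, "dy": 0.4, "dz": 0, "wx": 0.006, "wy": -0.02, "wz": 0.024},
    {"dx": -0.36, "dy": 0.6, "dz": 0, "wx": 0.009, "wy": -0.031, "wz": 0.037},
    {"dx": -0.464, "dy": 0.773, "dz": 0, "wx": 0.011, "wy": -0.041, "wz": 0.0486},
    {"dx": -0.464, "dy": 0.773, "dz": 0, "wx": 0.011, "wy": -0.041, "wz": 0.0486},
  ],
)

```text
time_s: 13.88
eef_pos: [0.4475, 0.2976, 0.2653]
eef_rot: [-0.001, 0.475, 0.88, 0.0]
wrist_force: [0.2, 0.9, -2.6]
opening: 0.177
grasp_force: 59.6
```

```bash
python3 - <<'E'
from t import *
o,r=cur();print(o["eef_pos"],o["wrist_force"]);print((np.array([.452,.295,.2])-o["eef_pos"])*10,dev(Rc))
S=grab("scene","s4.png");D=grab("side","d4.png")
cv2.imwrite("pics/z4.png",np.hstack([cv2.resize(S["bgr"][200:400,320:533],(400,375),interpolation=2),cv2.resize(D["bgr"][30:200,140:321],(400,375),interpolation=2)]))
E
```

```text
[0.44748294 0.29757154 0.26534963] [ 0.21564136  0.94403374 -2.60517268]
[ 0.04517057 -0.02571541 -0.65349631] [-0.00044919 -0.00061444 -0.00173927]
```

View pics/z4.png

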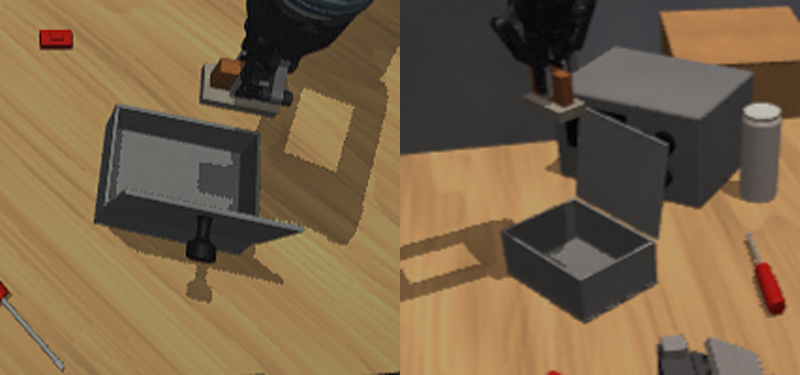

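The stone is held level and square to the case, with the lid and walls clear of it. I'll lower it in.

Call:
servo_tool(
  steps=[
    {"dx": 0.01, "dy": -0.005, "dz": -0.15, "wx": 0, "wy": 0, "wz": -0.0015},
    {"dx": 0.02, "dy": -0.01, "dz": -0.35, "wx": 0, "wy": 0, "wz": -0.0015},
    {"dx": 0.03, "dy": -0.02, "dz": -0.55, "wx": 0, "wy": 0, "wz": -0.0015},
    {"dx": 0.04, "dy": -0.025, "dz": -0.75, "wx": 0, "wy": 0, "wz": -0.0015},
    {"dx": 0.045, "dy": -0.025, "dz": -0.95, "wx": 0, "wy": 0, "wz": -0.0015},
  ],
)

```text
time_s: 14.4
eef_pos: [0.4561, 0.2914, 0.17]
eef_rot: [-0.0, 0.48, 0.877, -0.0]
wrist_force: [0.1, -0.2, -2.8]
opening: 0.179
grasp_force: 59.7
```

Call:
servo_tool(
  steps=[
    {"dx": 0, "dy": 0, "dz": -0.2, "wx": 0, "wy": 0, "wz": 0},
    {"dx": 0, "dy": 0, "dz": -0.4, "wx": 0, "wy": 0, "wz": 0},
    {"dx": 0, "dy": 0, "dz": -0.6, "wx": 0, "wy": 0, "wz": 0},
    {"dx": 0, "dy": 0, "dz": -0.8, "wx": 0, "wy": 0, "wz": 0},
    {"dx": 0, "dy": 0, "dz": -0.95, "wx": 0, "wy": 0, "wz": 0},
  ],
)

```text
time_s: 14.82
eef_pos: [0.4551, 0.2911, 0.0741]
eef_rot: [-0.001, 0.48, 0.877, -0.001]
wrist_force: [-0.8, -0.5, -3.1]
opening: 0.176
grasp_force: 59.7
```

Call:
servo_tool(
  steps=[
    {"dx": 0, "dy": 0, "dz": -0.1, "wx": 0, "wy": 0, "wz": 0},
    {"dx": 0, "dy": 0, "dz": -0.2, "wx": 0, "wy": 0, "wz": 0},
    {"dx": 0, "dy": 0, "dz": -0.28, "wx": 0, "wy": 0, "wz": 0},
    {"dx": 0, "dy": 0, "dz": -0.35, "wx": 0, "wy": 0, "wz": 0},
    {"dx": 0, "dy": 0, "dz": -0.38, "wx": 0, "wy": 0, "wz": 0},
  ],
)

```text
time_s: 15.23
eef_pos: [0.4556, 0.2924, 0.038]
eef_rot: [-0.0, 0.479, 0.878, 0.0]
wrist_force: [-0.4, -0.5, -1.9]
opening: 0.175
grasp_force: 59.7
```

Call:
servo_tool(
  steps=[
    {"dx": 0, "dy": 0, "dz": -0.01, "wx": 0, "wy": 0, "wz": 0},
    {"dx": 0, "dy": 0, "dz": -0.02, "wx": 0, "wy": 0, "wz": 0},
    {"dx": 0, "dy": 0, "dz": -0.02, "wx": 0, "wy": 0, "wz": 0},
    {"dx": 0, "dy": 0, "dz": -0.02, "wx": 0, "wy": 0, "wz": 0},
    {"dx": 0, "dy": 0, "dz": -0.02, "wx": 0, "wy": 0, "wz": 0},
  ],
)

```text
time_s: 15.65
eef_pos: [0.4561, 0.2929, 0.0373]
eef_rot: [0.001, 0.479, 0.878, 0.001]
wrist_force: [-0.2, 0.0, -2.1]
opening: 0.177
grasp_force: 59.7
```

Call:
servo_tool(
  steps=[
    {"dx": 0, "dy": 0, "dz": -0.02, "wx": 0, "wy": 0, "wz": 0},
    {"dx": 0, "dy": 0, "dz": -0.04, "wx": 0, "wy": 0, "wz": 0},
    {"dx": 0, "dy": 0, "dz": -0.06, "wx": 0, "wy": 0, "wz": 0},
    {"dx": 0, "dy": 0, "dz": -0.08, "wx": 0, "wy": 0, "wz": 0},
    {"dx": 0, "dy": 0, "dz": -0.08, "wx": 0, "wy": 0, "wz": 0},
  ],
)

```text
time_s: 16.07
eef_pos: [0.4553, 0.2925, 0.0282]
eef_rot: [-0.0, 0.479, 0.878, 0.0]
wrist_force: [-0.5, 0.1, -3.0]
opening: 0.175
grasp_force: 59.7
```

Call:
servo_tool(
  steps=[
    {"dx": 0, "dy": 0, "dz": -0.01, "wx": 0, "wy": 0, "wz": 0},
    {"dx": 0, "dy": 0, "dz": -0.02, "wx": 0, "wy": 0, "wz": 0},
    {"dx": 0, "dy": 0, "dz": -0.03, "wx": 0, "wy": 0, "wz": 0},
    {"dx": 0, "dy": 0, "dz": -0.03, "wx": 0, "wy": 0, "wz": 0},
    {"dx": 0, "dy": 0, "dz": -0.03, "wx": 0, "wy": 0, "wz": 0},
  ],
)

```text
time_s: 16.48
eef_pos: [0.4558, 0.2927, 0.0258]
eef_rot: [0.0, 0.479, 0.878, 0.001]
wrist_force: [0.0, 0.1, -2.6]
opening: 0.179
grasp_force: 59.5
```

One more millimetre to touch down.

Call:
servo_tool(
  steps=[
    {"dx": 0, "dy": 0, "dz": -0.005, "wx": 0, "wy": 0, "wz": 0},
    {"dx": 0, "dy": 0, "dz": -0.01, "wx": 0, "wy": 0, "wz": 0},
    {"dx": 0, "dy": 0, "dz": -0.01, "wx": 0, "wy": 0, "wz": 0},
    {"dx": 0, "dy": 0, "dz": -0.01, "wx": 0, "wy": 0, "wz": 0},
    {"dx": 0, "dy": 0, "dz": -0.01, "wx": 0, "wy": 0, "wz": 0},
  ],
)

```text
time_s: 16.9
eef_pos: [0.4558, 0.2927, 0.0257]
eef_rot: [0.0, 0.479, 0.878, 0.0]
wrist_force: [-3.6, -2.1, 6.5]
opening: 0.176
grasp_force: 60.8
```

Contact with the floor at z = 0.0257, as predicted. I'll release with a partial opening.

Call:
servo_tool(
  steps=[
    {"dx": 0, "dy": 0, "dz": 0, "wx": 0, "wy": 0, "wz": 0},
    {"dx": 0, "dy": 0, "dz": 0, "wx": 0, "wy": 0, "wz": 0},
    {"dx": 0, "dy": 0, "dz": 0, "wx": 0, "wy": 0, "wz": 0},
    {"dx": 0, "dy": 0, "dz": 0, "wx": 0, "wy": 0, "wz": 0},
    {"dx": 0, "dy": 0, "dz": 0, "wx": 0, "wy": 0, "wz": 0},
  ],
  jaw=0.5,
)

```text
time_s: 17.32
eef_pos: [0.4558, 0.2927, 0.0248]
eef_rot: [0.0, 0.479, 0.878, 0.001]
wrist_force: [-0.0, -0.6, 0.0]
opening: 0.497
grasp_force: 0.0
```

Call:
servo_tool(
  steps=[
    {"dx": 0, "dy": 0, "dz": 0, "wx": 0, "wy": 0, "wz": 0},
    {"dx": 0, "dy": 0, "dz": 0.1, "wx": 0, "wy": 0, "wz": 0},
    {"dx": 0, "dy": 0, "dz": 0.3, "wx": 0, "wy": 0, "wz": 0},
    {"dx": 0, "dy": 0, "dz": 0.6, "wx": 0, "wy": 0, "wz": 0},
    {"dx": 0, "dy": 0, "dz": 0.9, "wx": 0, "wy": 0, "wz": 0},
  ],
)

```text
time_s: 17.73
eef_pos: [0.4549, 0.2924, 0.1156]
eef_rot: [-0.0, 0.479, 0.878, -0.0]
wrist_force: [0.6, 0.4, 0.0]
opening: 0.5
grasp_force: 0.0
```

Call:
servo_tool(
  steps=[
    {"dx": 0, "dy": 0, "dz": 0.3, "wx": 0, "wy": 0, "wz": 0},
    {"dx": 0, "dy": 0, "dz": 0.6, "wx": 0, "wy": 0, "wz": 0},
    {"dx": 0, "dy": 0, "dz": 0.8, "wx": 0, "wy": 0, "wz": 0},
    {"dx": 0, "dy": 0, "dz": 0.95, "wx": 0, "wy": 0, "wz": 0},
    {"dx": 0, "dy": 0, "dz": 1.0, "wx": 0, "wy": 0, "wz": 0},
  ],
  jaw=0,
)

```text
time_s: 18.15
eef_pos: [0.4572, 0.2933, 0.2188]
eef_rot: [0.002, 0.479, 0.878, 0.003]
wrist_force: [-0.5, -0.4, 0.4]
opening: -0.001
grasp_force: 0.0
```

Call:
servo_tool(
  steps=[
    {"dx": 0, "dy": 0, "dz": 0.1, "wx": 0, "wy": 0, "wz": 0},
    {"dx": 0, "dy": 0, "dz": 0.2, "wx": 0, "wy": 0, "wz": 0},
    {"dx": 0, "dy": 0, "dz": 0.3, "wx": 0, "wy": 0, "wz": 0},
    {"dx": 0, "dy": 0, "dz": 0.4, "wx": 0, "wy": 0, "wz": 0},
    {"dx": 0, "dy": 0, "dz": 0.4, "wx": 0, "wy": 0, "wz": 0},
  ],
)

```text
time_s: 18.57
eef_pos: [0.4567, 0.293, 0.257]
eef_rot: [0.001, 0.479, 0.878, 0.002]
wrist_force: [0.3, -0.3, -0.2]
opening: 0.003
grasp_force: 0.0
```

```bash
python3 - <<'E'
from t import *
o,r=cur();print(o["eef_pos"],o["wrist_force"])
S=grab("scene","s5.png");D=grab("side","d5.png")
cv2.imwrite("pics/z5.png",np.hstack([cv2.resize(S["bgr"][230:350,350:478],(400,375),interpolation=2),cv2.resize(D["bgr"][70:190,165:293],(400,375),interpolation=2)]))
T=np.array([.591,.324,.255]);print((T-o["eef_pos"])*10)
E
```

```text
[0.45673597 0.29304701 0.25700457] [ 0.2972265  -0.32970561 -0.19152296]
[ 1.34264034  0.30952991 -0.02004573]
```

View pics/z5.png

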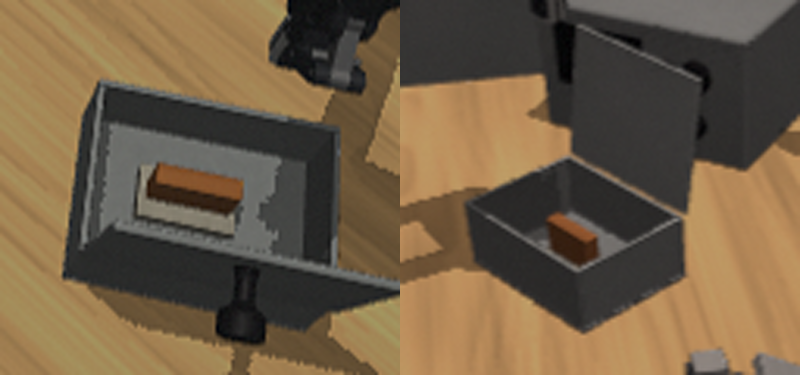

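The stone stands upright in the case and has been let go. Next I'll cross over the lid and come down behind it, to the side of the knob.

Call:
servo_tool(
  steps=[
    {"dx": 0.12, "dy": 0.03, "dz": 0.05, "wx": 0, "wy": 0, "wz": 0},
    {"dx": 0.27, "dy": 0.07, "dz": 0.1, "wx": 0, "wy": 0, "wz": 0},
    {"dx": 0.42, "dy": 0.11, "dz": 0.1, "wx": 0, "wy": 0, "wz": 0},
    {"dx": 0.57, "dy": 0.15, "dz": 0.1, "wx": 0, "wy": 0, "wz": 0},
    {"dx": 0.73, "dy": 0.195, "dz": 0.1, "wx": 0, "wy": 0, "wz": 0},
  ],
)

```text
time_s: 19.08
eef_pos: [0.5289, 0.3122, 0.2637]
eef_rot: [-0.0, 0.479, 0.878, -0.0]
wrist_force: [0.0, 0.8, -0.1]
opening: -0.003
grasp_force: 0.0
```

Call:
servo_tool(
  steps=[
    {"dx": 0.15, "dy": 0.04, "dz": 0, "wx": 0, "wy": 0, "wz": 0},
    {"dx": 0.3, "dy": 0.08, "dz": 0, "wx": 0, "wy": 0, "wz": 0},
    {"dx": 0.5, "dy": 0.13, "dz": 0, "wx": 0, "wy": 0, "wz": 0},
    {"dx": 0.65, "dy": 0.17, "dz": 0, "wx": 0, "wy": 0, "wz": 0},
    {"dx": 0.73, "dy": 0.195, "dz": 0, "wx": 0, "wy": 0, "wz": 0},
  ],
)

```text
time_s: 19.5
eef_pos: [0.6027, 0.3316, 0.263]
eef_rot: [-0.0, 0.479, 0.878, -0.0]
wrist_force: [0.7, -0.5, -0.2]
opening: -0.001
grasp_force: 0.0
```

Call:
servo_tool(
  steps=[
    {"dx": 0, "dy": 0, "dz": -0.2, "wx": 0, "wy": 0, "wz": 0},
    {"dx": 0, "dy": 0, "dz": -0.4, "wx": 0, "wy": 0, "wz": 0},
    {"dx": 0, "dy": 0, "dz": -0.6, "wx": 0, "wy": 0, "wz": 0},
    {"dx": 0, "dy": 0, "dz": -0.8, "wx": 0, "wy": 0, "wz": 0},
    {"dx": 0, "dy": 0, "dz": -0.97, "wx": 0, "wy": 0, "wz": 0},
  ],
)

```text
time_s: 19.92
eef_pos: [0.6005, 0.3314, 0.1653]
eef_rot: [-0.001, 0.479, 0.878, -0.001]
wrist_force: [-0.9, 0.3, -0.2]
opening: -0.003
grasp_force: 0.0
```

```bash
python3 - <<'E'
from t import *
o,r=cur();print(o["eef_pos"],o["wrist_force"]);print(np.array(o["eef_pos"])-[.4585,.298,0]@np.eye(3))
D=grab("side","d6.png")
S=grab("scene","s6.png")
cv2.imwrite("pics/z6.png",np.hstack([cv2.resize(S["bgr"][220:400,350:542],(400,375),interpolation=2),cv2.resize(D["bgr"][30:190,165:336],(400,375),interpolation=2)]))
E
```

```text
[0.6005013  0.33135977 0.16527306] [-0.94797427  0.26768453 -0.19639142]
[0.1420013  0.03335977 0.16527306]
```

View pics/z6.png

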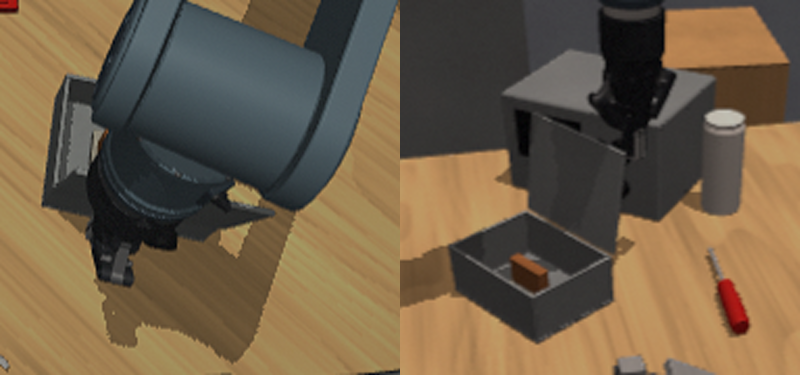

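The fingers are behind the lid near its free edge. I'll push it towards the case's -x.

Call:
servo_tool(
  steps=[
    {"dx": -0.06, "dy": -0.04, "dz": 0, "wx": 0, "wy": 0, "wz": 0},
    {"dx": -0.13, "dy": -0.08, "dz": 0, "wx": 0, "wy": 0, "wz": 0},
    {"dx": -0.21, "dy": -0.14, "dz": 0, "wx": 0, "wy": 0, "wz": 0},
    {"dx": -0.29, "dy": -0.19, "dz": 0, "wx": 0, "wy": 0, "wz": 0},
    {"dx": -0.378, "dy": -0.245, "dz": 0, "wx": 0, "wy": 0, "wz": 0},
  ],
)

```text
time_s: 20.43
eef_pos: [0.5641, 0.3071, 0.1701]
eef_rot: [0.001, 0.479, 0.878, 0.002]
wrist_force: [0.3, -0.5, 0.4]
opening: 0.0
grasp_force: 0.2
```

Call:
servo_tool(
  steps=[
    {"dx": -0.08, "dy": -0.05, "dz": 0, "wx": 0, "wy": 0, "wz": 0},
    {"dx": -0.16, "dy": -0.1, "dz": 0, "wx": 0, "wy": 0, "wz": 0},
    {"dx": -0.23, "dy": -0.15, "dz": 0, "wx": 0, "wy": 0, "wz": 0},
    {"dx": -0.31, "dy": -0.2, "dz": 0, "wx": 0, "wy": 0, "wz": 0},
    {"dx": -0.378, "dy": -0.245, "dz": 0, "wx": 0, "wy": 0, "wz": 0},
  ],
)

```text
time_s: 20.85
eef_pos: [0.5257, 0.2823, 0.1692]
eef_rot: [0.001, 0.479, 0.878, 0.001]
wrist_force: [0.4, -0.9, 0.7]
opening: -0.002
grasp_force: 0.0
```

```bash
python3 - <<'E'
from t import *
o,r=cur();print(o["eef_pos"],o["wrist_force"])
D=grab("side","d7.png")
for nm in("d6","d7"):
    im=cv2.imread(f"pics/{nm}.png"); print(nm,cv2.resize(im[80:130,215:262],(6,5),interpolation=cv2.INTER_AREA).mean(2).astype(int).tolist())
E
```

```text
[0.52573972 0.28233706 0.16917286] [ 0.3526044  -0.87876191  0.67162023]
d6 [[17, 54, 41, 41, 43, 25], [31, 54, 49, 48, 49, 47], [46, 54, 50, 48, 53, 53], [100, 53, 48, 49, 55, 49], [59, 55, 52, 51, 55, 89]]
d7 [[10, 18, 13, 12, 20, 48], [38, 25, 14, 27, 39, 10], [38, 38, 42, 50, 44, 32], [69, 38, 38, 40, 47, 30], [49, 50, 49, 39, 68, 130]]
```

Probably past the balance point. I'll rise clear, let it fall and then look.

Call:
servo_tool(
  steps=[
    {"dx": -0.08, "dy": -0.05, "dz": 0, "wx": 0, "wy": 0, "wz": 0},
    {"dx": -0.16, "dy": -0.1, "dz": 0, "wx": 0, "wy": 0, "wz": 0},
    {"dx": -0.16, "dy": -0.1, "dz": 0.2, "wx": 0, "wy": 0, "wz": 0},
    {"dx": -0.16, "dy": -0.1, "dz": 0.5, "wx": 0, "wy": 0, "wz": 0},
    {"dx": -0.16, "dy": -0.1, "dz": 0.9, "wx": 0, "wy": 0, "wz": 0},
  ],
)

```text
time_s: 21.32
eef_pos: [0.5077, 0.2717, 0.2557]
eef_rot: [-0.002, 0.479, 0.878, -0.002]
wrist_force: [1.5, 0.7, 0.4]
opening: 0.002
grasp_force: 0.0
```

Call:
servo_tool(
  steps=[
    {"dx": -0.1, "dy": -0.2, "dz": 0, "wx": 0, "wy": 0, "wz": 0},
    {"dx": -0.2, "dy": -0.4, "dz": 0, "wx": 0, "wy": 0, "wz": 0},
    {"dx": -0.3, "dy": -0.6, "dz": 0, "wx": 0, "wy": 0, "wz": 0},
    {"dx": -0.4, "dy": -0.8, "dz": 0, "wx": 0, "wy": 0, "wz": 0},
    {"dx": -0.5, "dy": -1, "dz": 0, "wx": 0, "wy": 0, "wz": 0},
  ],
)

```text
time_s: 21.73
eef_pos: [0.4591, 0.1718, 0.2578]
eef_rot: [0.0, 0.479, 0.878, 0.001]
wrist_force: [0.3, 0.4, 0.2]
opening: -0.003
grasp_force: 0.0
```

Call:
servo_tool(
  steps=[
    {"dx": -0.1, "dy": -0.2, "dz": 0, "wx": 0, "wy": 0, "wz": 0},
    {"dx": -0.2, "dy": -0.4, "dz": 0, "wx": 0, "wy": 0, "wz": 0},
    {"dx": -0.3, "dy": -0.6, "dz": 0, "wx": 0, "wy": 0, "wz": 0},
    {"dx": -0.4, "dy": -0.8, "dz": 0, "wx": 0, "wy": 0, "wz": 0},
    {"dx": -0.5, "dy": -1, "dz": 0, "wx": 0, "wy": 0, "wz": 0},
  ],
)

```text
time_s: 22.15
eef_pos: [0.4091, 0.0718, 0.2577]
eef_rot: [0.0, 0.479, 0.878, 0.001]
wrist_force: [0.8, 0.5, -0.1]
opening: 0.002
grasp_force: 0.0
```

Call:
servo_tool(
  steps=[
    {"dx": 0, "dy": 0, "dz": 0, "wx": 0, "wy": 0, "wz": 0},
    {"dx": 0, "dy": 0, "dz": 0, "wx": 0, "wy": 0, "wz": 0},
    {"dx": 0, "dy": 0, "dz": 0, "wx": 0, "wy": 0, "wz": 0},
    {"dx": 0, "dy": 0, "dz": 0, "wx": 0, "wy": 0, "wz": 0},
    {"dx": 0, "dy": 0, "dz": 0, "wx": 0, "wy": 0, "wz": 0},
  ],
)

```text
time_s: 22.57
eef_pos: [0.4103, 0.0733, 0.2578]
eef_rot: [0.0, 0.479, 0.878, 0.001]
wrist_force: [0.0, -0.3, -0.1]
opening: 0.001
grasp_force: 0.0
```

```bash
python3 - <<'E'
from t import *
D=grab("side","d8.png")
S=grab("scene","s8.png")
cv2.imwrite("pics/z8.png",np.hstack([cv2.resize(S["bgr"],(400,300)),cv2.resize(D["bgr"],(400,300))]))
E
```

```text
(no output)
```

View pics/z8.png

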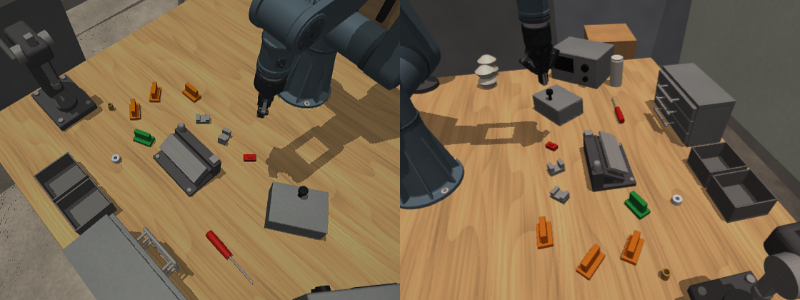

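The lid is shut, the plate is up and the small parts look to be where they were. The arm is clear of everything, so I'm handing in.

```bash
python3 -c "
from bench import workorder
print(workorder.hand_in())"
```

```text
the job is handed in; nothing more can be done
None
```

The job is handed in, with no verdict returned: plate stroked stud to block at about 9–10 N, stone let go sole down in the case, lid shut, and the dies and small parts looked unmoved in the last pictures.

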